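# Ready the stout pipette over the tumbler

### The arm

A 6-joint arm with a two-finger parallel gripper is mounted at the origin on a cart in front of the work surface, level with it; the furniture and walls round the work are solid. World frame = base frame: x ahead of the robot, y to its left, z up, the work surface at z = 0. Lengths are in m, angles in rad, forces in N, time in s.
With the tool pointing down it reaches from about 0.225 to 0.875 m from the base axis. Payload 3.4 kg.
Tool frame: the origin (TCP) lies at the very end of the fingers, on their centre line; the grasp point (between the pads) lies 19 mm behind it; z points along the fingers, y is the direction in which the jaws open and shut (so a half turn about z gives the same grasp; the last joint's range is limited). The gripper opens to 85 mm and grips with 20 to 120 N. Pads are 22 mm wide; open, the fingers measure 114 mm over their backs; the gripper's body (76 mm by 85 mm) begins 54 mm behind the grasp point. The pads swing forward as they close: fully open they stand 13 mm farther back than shut.
Start: joints at [-1.356, 0.276, 1.505, -0, 1.361, -0.121], TCP at [0.189, -0.543, 0.231] pointing down, gripper open.
Joint ranges: [-2.89, 2.89], [-0.75, 2.08], [0.22, 2.7], [-1.18, 4.32], [0.11, 2.71], [-2.7, 2.7]. Speed limits (rad/s): [2.57, 2.57, 3.14, 3.14, 3.14, 3.14].

### API

Orientations are given as a unit quaternion [w, x, y, z].
In Python, from rig import get_state, get_image, camera_model, sign_off gives the robot as it stands. The module is installed in compiled form; this text tells all that it offers.
- The arm moves only by the tool drive_tool, never from a script. Its argument "motion" is text: rows parted by semicolons, each of 7 numbers parted by spaces: the turn, a rotation vector about the tool's x, y, z in degrees, then the shift along the tool's x, y, z in m, then the opening in per cent of the stroke, from 0 (shut) to 100 (fully open). In form: wx wy wz tx ty tz hand; .... A call has 1 to 12 rows; each row shifts and turns the pose as measured when the row begins, along the tool's axes as they then stand; what a row does not reach is not made up. A row lasts 1/8 s, in which the tool goes at most 62.5 mm and 10.7 degrees, less where a joint would pass 70% of its speed; a pose out of reach is approached as far as the arm can. A call is refused whole if a number of a shift passes 0.0625 or a number of a turn 10.7, either way. A call with a gripper value outside its range is refused whole. The fingers move at their own pace and stop on an object; "newtons" is the grip in N (left out, the last holds). Time passes only in rows, so rows that do not move let the fingers close. It gives the time, the measured TCP pose, the force and the opening at its end, in the units of the state.
- get_state(): the state, without advancing time (a new reading comes with each control period).
- get_image(name): name is "side" or "top"; returns (picture, depth): 384x512x3 uint8, red, green, blue; 384x512 float32, m along the optical axis (not along the pixel's ray), 0 where there is no reading.
- camera_model(name): a dict with "camera_matrix" (3x3 intrinsics, pixels), "D" ([k1, k2, p1, p2, k3] as OpenCV has them; the pictures are not rectified), "cam_to_world" (4x4, takes a point from camera to world coordinates). Camera axes: x right, y up, looking along -z (the intrinsics and any distortion apply to the point x, -y, -z); pixel columns grow to the right and rows downward; lengths in m; the calibration is good to about 2 mm. A picture is of the moment at which its call begins. camera_model takes no time and is no camera call.
- sign_off(): hands the job in, once; it reports no verdict.
The state is a dict: "clock": time; "qpos": joint angles; "qd": joint speeds; "effort": joint torques, N m; "position": TCP position; "ee_rot": TCP orientation; "contact_force": force on the tool from outside, world axes, zero at the start; "moment": the same for the moment, N m; "width": finger opening in m.
Only numpy, scipy, OpenCV 4.12 (cv2) and the standard library are available. Lean on these libraries where they do the work, as an engineer would, in place of code of your own. Each camera call takes 0.05 s, during which the arm holds its last target.

### The job

Draw the stout hand pipette (the thicker of the two) out of the sloping stand, turn it upright with its tip down, and hold it over the open steel tumbler, the tip above the middle of the mouth and a few centimetres higher than the rim. Finish while still holding it there, steady, so that it is ready to dispense; nothing is put down or let go. Leave the slim pipette in its hole, and do not knock the tumbler, the specimen cups or the small brown bottle.

Things in the scene. Friction and masses are not known exactly. Their poses are not given: they have to be found in the camera images.
- stand: Fixed grey and aluminium pipette stand. Origin on the worktop, below the middle of the drilled block's upper face; x front to back, y along the width, z up. Base plate 150 x 166 x 8 mm (x -45 to +105 mm). The block (44 x 150 mm face, 45 mm thick) leans 40 deg: its upper face looks up and forward and the through holes run along its normal, (-0.643, 0, 0.766) in this frame: draw along that.
- hole_left (a point): Centre of the mouth of the stand's +y square hole, 15 mm wide, in the block's upper face, 105 mm above the worktop. Axes as the stand's. Two aluminium cheeks hold the block, 162 mm apart outside, flush with its upper face. Either pipette may stand in either hole.
- hole_right (a point): Centre of the mouth of the other hole, 100 mm from the first; the same in all else.
- stout_grip (a point): Centre of the handle of the STOUT pipette, the one to take; z runs along the pipette from tip to thumb plate. White round handle 28 mm in diameter, from -32 to +32 mm along z (the top 8 mm tapers), then a rod and a thumb plate 24 mm in diameter, its top at +47 mm. Collar 30 mm in diameter, 6 mm thick, underside at -38 mm, resting on the block. Rigid, 185 mm long, 0.09 to 0.15 kg.
- stout_tip (a point): Tip of the stout pipette (4 mm in diameter), on its axis 138 mm below the handle's centre, 100 mm below the collar's underside; axes as the pipette's. The steel shaft is 12 mm in diameter and narrows over the last 40 mm. In the stand the pipette leans like the holes, thumb plate up and forward.
- slim_grip (a point): Centre of the handle of the slim pipette, to be left in its hole: same materials, same collar, shaft and length, but the handle is 18 mm in diameter and the thumb plate 12 mm.
- tumbler_rim (a point): Centre of the open mouth of the plain steel tumbler, at the height of its rim, 81 mm above the worktop; z up along the tumbler's axis. 63 mm in diameter at the rim, loose, standing on the worktop.
- cup_a_mid (a point): Middle (32 mm up) of a closed specimen cup with a white cap, 52 mm in diameter and 64 mm high, loose bystander.
- cup_b_mid (a point): Middle (32 mm up) of a closed specimen cup with a red cap, 52 mm in diameter and 64 mm high, loose bystander.
- amber_mid (a point): Middle (45 mm up) of a small brown bottle with a black cap, 45 mm in diameter and 90 mm high, loose bystander.
Things that resemble listed ones, but are neither listed nor needed, are in the scene too. What is shaped like the part that bears tumbler_rim but turquoise is not meant.

How it is judged:
On the way:
1. The stout pipette is in the fingers, drawn out and clear of the stand (its tip more than 85 mm above the worktop, no contact with the stand) (contact force between the fingers and stout above 0.5 N and contact force between stout and stand below 0.05 N and height (world z) of stout_tip above 0.085 m), for 0.2 s.
At the end, for the whole second after the job is handed in: Fingers hold the stout pipette tip down within 0.15 rad of vertical, below 0.03 m/s, tip within 20 mm of the tumbler axis and 7 to 70 mm above the rim, clear of stand and tumbler. Moved at most: tumbler 15 mm (upright), slim pipette 20 mm, cups and brown bottle 25 mm (contact force between the fingers and stout above 0.5 N and contact force between stout and stand below 0.05 N and contact force between stout and tumbler below 0.05 N and angle between stout_grip's own z axis and vertical below 0.15 rad and horizontal distance between stout_tip and tumbler_rim below 0.02 m and height (world z) of stout_tip between 0.088 and 0.151 m and linear speed of stout below 0.03 m/s and angle between tumbler_rim's own z axis and vertical below 0.1 rad and distance of slim_grip from where it was at the start of the episode below 0.02 m and distance of tumbler_rim from where it was at the start of the episode below 0.015 m and distance of each of cup_a_mid, cup_b_mid, amber_mid from where it was at the start of the episode below 0.025 m); the arm keeps its last pose, push and grip.
It fails at once if The other (slim) pipette is pulled from its place (its middle moves more than 20 mm) (distance of slim_grip from where it was at the start of the episode above 0.02 m).
It fails at once if The tumbler is pushed or tipped (its rim centre moves more than 15 mm) (distance of tumbler_rim from where it was at the start of the episode above 0.015 m).
It fails at once if The white-capped specimen cup is knocked (its middle moves more than 25 mm) (distance of cup_a_mid from where it was at the start of the episode above 0.025 m).
It fails at once if The red-capped specimen cup is knocked (its middle moves more than 25 mm) (distance of cup_b_mid from where it was at the start of the episode above 0.025 m).
It fails at once if The brown bottle is knocked (its middle moves more than 25 mm) (distance of amber_mid from where it was at the start of the episode above 0.025 m).
It also fails if it takes over 32 s, if anything falls off the work surface, if the arm or the gripper's body presses on something with over 40 N, if the wrist force passes 120 N, or if a joint passes its speed limit or range.

## Working session

There is one attempt and no reset: what is moved stays moved. The work goes in short steps, Python scripts to look and compute and a tool call to move; the robot and the scene stay as the last step left them, time stands still between calls to the robot, and variables do not carry over. Pictures are saved under pics/ and viewed, and the job is handed in when it is done.

Besides the shell and the picture viewer there is one more tool, called after "Emit:" as a command line: name --argument value ..., lists and objects as JSON in quotes. drive_tool: Moves the arm, as the interface text tells. Its arguments: {"type":"object","properties":{"motion":{"type":"string"},"newtons":{"type":"number"}},"required":["motion"]}

```bash
mkdir -p pics; cat > h.py <<'E'
import numpy as np, cv2
from rig import get_state,get_image,camera_model,sign_off
E
python3 - <<'E'
from h import *
print(get_state())
for n in("side","top"):
    p,d=get_image(n); cv2.imwrite(f"pics/{n}0.png",p[:,:,::-1]); np.savez(f"{n}0.npz",p=p,d=d); m=camera_model(n);print(n,m)
E
```

```text
{'clock': 0.0, 'qpos': array([-1.35598699e+00,  2.76587021e-01,  1.50612543e+00, -3.34401678e-05,
        1.36069856e+00, -1.21022889e-01]), 'qd': array([ 1.19685603e-03,  1.45581399e-03,  4.69858914e-04, -2.26232075e-05,
       -7.58355646e-05,  6.43379573e-04]), 'effort': array([-2.66959796e-04, -4.16768682e+01, -2.45802587e+01, -9.25866061e-05,
        1.10489182e-02,  1.12148797e-05]), 'position': array([ 0.18935224, -0.54237034,  0.23044733]), 'ee_rot': array([-9.07412867e-04,  9.85934190e-01,  1.67131521e-01, -5.89499675e-05]), 'contact_force': array([ 0.07984967,  0.53366374, -0.89378743]), 'moment': array([-0.01127517,  0.05918686,  0.02855593]), 'width': 0.08563757386495689}
side {'camera_matrix': array([[382.10529896,   0.        , 255.30467542],
       [  0.        , 382.10529896, 192.42544057],
       [  0.        ,   0.        ,   1.        ]]), 'D': array([-0.01867978,  0.        ,  0.        ,  0.        ,  0.        ]), 'cam_to_world': array([[ 0.95277719,  0.11442204, -0.2812885 ,  0.30467571],
       [-0.30276773,  0.42929939, -0.85090172, -0.62043561],
       [ 0.02339507,  0.89588483,  0.44366997,  0.48577923],
       [ 0.        ,  0.        ,  0.        ,  1.        ]])}
top {'camera_matrix': array([[459.28459968,   0.        , 255.76212507],
       [  0.        , 459.28459968, 185.01277515],
       [  0.        ,   0.        ,   1.        ]]), 'D': array([-0.07906349,  0.        ,  0.        ,  0.        ,  0.        ]), 'cam_to_world': array([[ 0.01105076,  0.98973824, -0.14246434,  0.42078751],
       [-0.99992518,  0.01168528,  0.00361802,  0.10737253],
       [ 0.00524563,  0.1424137 ,  0.98979332,  1.16543694],
       [ 0.        ,  0.        ,  0.        ,  1.        ]])}
```

View pics/side0.png

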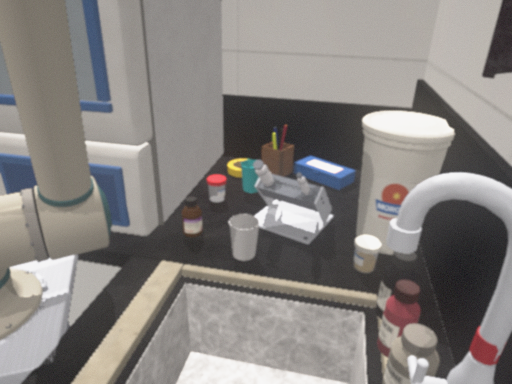

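View pics/top0.png

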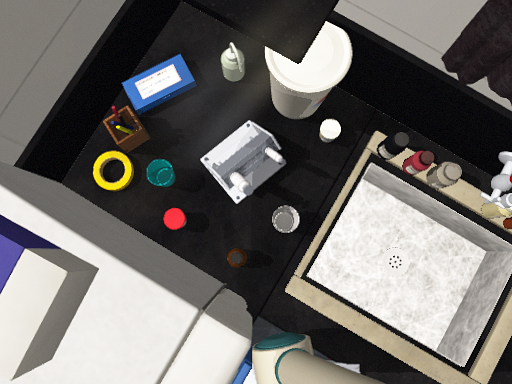

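Top view: the stand is at about (243,160) with pipettes near (238,182) and (273,155). The steel tumbler is at (286,218), the turquoise decoy at (160,172), the red cup at (175,218), the white cup at (330,130) and the brown bottle at (236,257). I'll crop in and measure next.

```bash
cat >> h.py <<'E'
def cloud(n,d):
    m=camera_model(n);H,W=d.shape
    u,v=np.meshgrid(np.arange(W),np.arange(H))
    q=cv2.undistortPoints(np.stack([u,v],-1).reshape(-1,1,2).astype(np.float64),m["camera_matrix"],m["D"]).reshape(H,W,2)
    P=np.stack([q[...,0]*d,-q[...,1]*d,-d],-1)
    T=m["cam_to_world"];return P@T[:3,:3].T+T[:3,3]
E
python3 - <<'E'
from h import *
t=np.load("top0.npz");s=np.load("side0.npz")
a=cv2.resize(t["p"][110:250,185:345],None,fx=5,fy=5,interpolation=cv2.INTER_CUBIC)[:600]
cv2.imwrite("pics/top0c.png",a[:,:,::-1])
a=cv2.resize(s["p"][150:270,175:335],None,fx=5,fy=5,interpolation=cv2.INTER_CUBIC)
cv2.imwrite("pics/side0c.png",a[:,:,::-1])
C=cloud("top",t["d"])
for uv in [(238,180),(240,183),(275,155),(270,153),(286,218),(300,218),(160,172),(175,218),(330,130),(236,257),(250,220)]:
    print(uv,C[uv[1],uv[0]].round(4))
E
```

```text
(238, 180) [0.5778 0.1435 0.1501]
(240, 183) [0.5697 0.1386 0.1593]
(275, 155) [0.4208 0.1074 1.1654]
(270, 153) [0.6437 0.0718 0.1346]
(286, 218) [0.5046 0.0256 0.0028]
(300, 218) [ 0.5051 -0.0102  0.0009]
(160, 172) [0.6188 0.3497 0.0044]
(175, 218) [0.4971 0.2967 0.0626]
(330, 130) [ 0.7197 -0.0793  0.0615]
(236, 257) [0.4065 0.1473 0.092 ]
(250, 220) [ 0.4988  0.1168 -0.0015]
```

View pics/top0c.png

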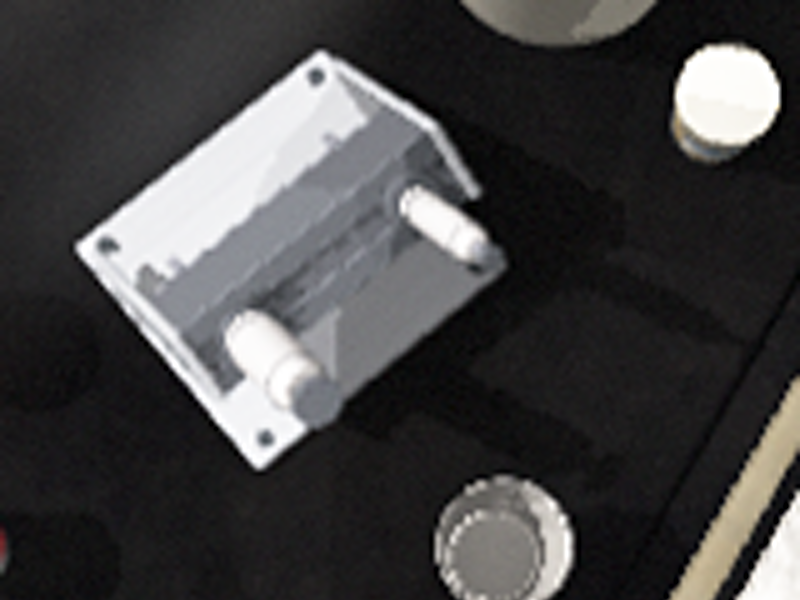

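View pics/side0c.png

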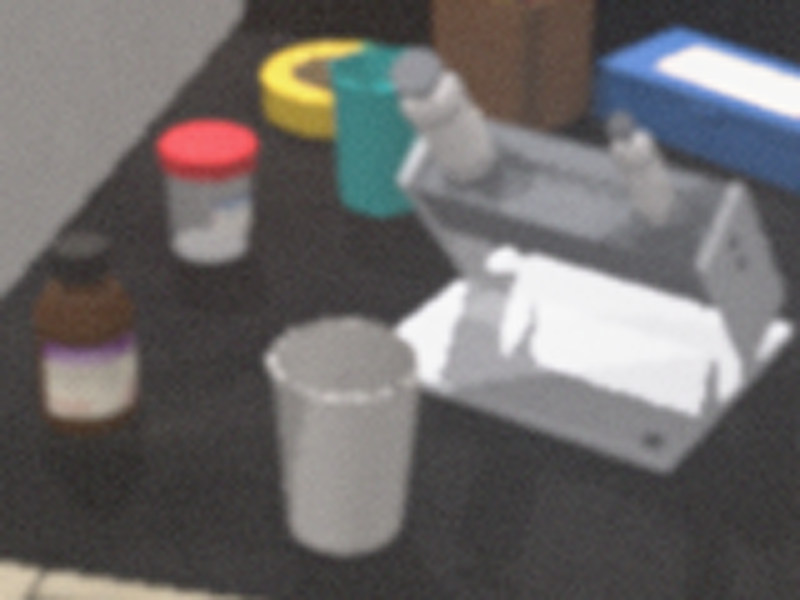

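```bash
cat >> h.py <<'E'
def ray(n,uv):
    m=camera_model(n);q=cv2.undistortPoints(np.array(uv,float).reshape(-1,1,2),m["camera_matrix"],m["D"]).reshape(-1,2)
    T=m["cam_to_world"];d=np.c_[q[:,0],-q[:,1],-np.ones(len(q))]@T[:3,:3].T
    return T[:3,3],d
def onplane(n,uv,z):
    o,d=ray(n,uv);return o+d*((z-o[2])/d[:,2])[:,None]
def tri(ua,ub):
    o1,d1=ray("top",ua);o2,d2=ray("side",ub);out=[]
    for a,b in zip(d1,d2):
        A=np.c_[a,-b];x=np.linalg.lstsq(A,o2-o1,rcond=None)[0]
        p,q=o1+a*x[0],o2+b*x[1];out.append(np.r_[(p+q)/2,np.linalg.norm(p-q)])
    return np.array(out)
E
python3 - <<'E'
from h import *
np.set_printoptions(suppress=True,precision=4)
co=np.array([(80,245),(320,50),(505,265),(260,470)])/5+[185,110]-0.4
P=onplane("top",co,0.008);print("plate",P)
for i in range(4):print(np.linalg.norm(P[i]-P[(i+1)%4]))
back=(P[0]+P[1])/2;front=(P[2]+P[3])/2
yv=((P[0]+P[3])-(P[1]+P[2]))/2;yv/=np.linalg.norm(yv);xv=back-front;xv/=np.linalg.norm(xv)
print("x",xv,"y",yv,xv@yv,"yaw",np.arctan2(xv[1],xv[0]),np.arctan2(-yv[0],yv[1]))
print("origin",front+0.045*xv)
# tumbler rim
t=np.load("top0.npz");s=np.load("side0.npz")
for n,dd in(("top",t),("side",s)):
    C=cloud(n,dd["d"]);z=C[...,2]
    m=(abs(C[...,0]-.5)<.07)&(abs(C[...,1]-.025)<.07)&(z>.06)&(z<.09)
    pts=C[m]; print(n,len(pts),"max z",np.sort(z[m])[-10:])
    r=pts[pts[:,2]>.07];(c,R)=cv2.minEnclosingCircle(r[:,:2].astype(np.float32));print("rim",c,R)
    sel=(dd["p"].min(-1)>120)
    for nm,c0 in(("stout",(.59,.15)),("slim",(.64,.07))):
        m=(abs(C[...,0]-c0[0])<.06)&(abs(C[...,1]-c0[1])<.045)&(z>.115)&(z<.2)
        pp=C[m];print(n,nm,len(pp),pp.mean(0),pp.max(0),pp.min(0))
E
```

```text
plate [[0.6543 0.2456 0.008 ]
 [0.7592 0.1237 0.008 ]
 [0.6464 0.0272 0.008 ]
 [0.5393 0.1511 0.008 ]]
0.16087050221284482
0.14843655866690733
0.1637901129181488
0.14883846091734562
x [0.7663 0.6424 0.    ] y [-0.6532  0.7572  0.    ] -0.014075077752669196 yaw 0.6976770887662406 0.7117526312908249
origin [0.6273 0.1181 0.008 ]
top 113 max z [0.0827 0.0827 0.083  0.083  0.0832 0.0833 0.0835 0.0841 0.085  0.0859]
rim (0.4982318878173828, 0.0328080914914608) 0.031760554760694504
top stout 463 [0.5857 0.1429 0.1396] [0.6496 0.1935 0.1775] [0.5424 0.1062 0.115 ]
top slim 284 [0.6498 0.0733 0.134 ] [0.6932 0.1133 0.1752] [0.6123 0.0395 0.115 ]
side 504 max z [0.0817 0.0818 0.0818 0.0819 0.082  0.082  0.0821 0.0826 0.0826 0.083 ]
rim (0.4993665814399719, 0.03307168185710907) 0.03324976563453674
side stout 343 [0.5787 0.1273 0.1417] [0.6499 0.1709 0.1764] [0.543  0.1096 0.1151]
side slim 201 [0.6442 0.0586 0.138 ] [0.6912 0.1138 0.1735] [0.6127 0.0373 0.115 ]
```

```bash
cat >> h.py <<'E'
def proj(n,P):
    m=camera_model(n);T=m["cam_to_world"];p=(np.atleast_2d(P)-T[:3,3])@T[:3,:3];p=p*[1,-1,-1]
    return cv2.projectPoints(p.reshape(-1,1,3),np.zeros(3),np.zeros(3),m["camera_matrix"],m["D"])[0].reshape(-1,2)
E
python3 - <<'E'
from h import *
np.set_printoptions(suppress=True,precision=4)
yaw=.703;x=np.array([np.cos(yaw),np.sin(yaw),0]);y=np.array([-x[1],x[0],0])
a=-.643*x+.766*np.array([0,0,1]);O=np.array([.6273,.1181,0])
for nm,s in(("stout",.05),("slim",-.05)):
    h=O+s*y+[0,0,.105]; L=[h+a*k for k in(0,.038,.07,.085)]
    print(nm,*L)
    for n,c in(("top",(185,110)),("side",(175,150))):
        q=proj(n,L);print(n,(q-c+.4)*5)
# circle fit of the handle: cloud points in section
for n in("top","side"):
    d=np.load(n+"0.npz")["d"];C=cloud(n,d).reshape(-1,3)
    h=O+.05*y+[0,0,.105];r=C-h;k=r@a;b=np.cross(a,y) 
    for lo,hi in((.012,.06),(.076,.09)):
        m=(k>lo)&(k<hi)&(abs(r@y)<.025)&(abs(r@b)<.03);q=np.c_[r[m]@y,r[m]@b]
        if lo<.05:
            A=np.c_[q,np.ones(len(q))];s=np.linalg.lstsq(A,(q**2).sum(1),rcond=None)[0];print(n,m.sum(),"offs y,b",s[0]/2,s[1]/2,"R",np.sqrt(s[2]+(s[0]**2+s[1]**2)/4))
        print(n,lo,np.percentile(q,[2,50,98],axis=0).tolist(),k[m].max() if m.any() else 0)
E
```

```text
stout [0.595  0.1562 0.105 ] [0.5763 0.1404 0.1341] [0.5606 0.1271 0.1586] [0.5533 0.1209 0.1701]
top [[243.5918 330.1521]
 [274.8604 360.6355]
 [302.6996 387.7727]
 [316.256  400.9863]]
side [[471.7016 160.6564]
 [447.4497 121.4722]
 [425.634   86.2273]
 [414.933   68.94  ]]
slim [0.6596 0.08   0.105 ] [0.641  0.0642 0.1341] [0.6253 0.0509 0.1586] [0.6179 0.0446 0.1701]
top [[407.6824 196.9481]
 [443.5708 223.1645]
 [475.4945 246.4957]
 [491.0301 257.8534]]
side [[662.4232 213.7807]
 [644.0634 174.4225]
 [627.4816 138.8853]
 [619.3249 121.4074]]
top 133 offs y,b 0.0011113855049333513 0.0006282227387548614 R 0.01280107248864928
top 0.012 [[-0.011120664104086147, -0.01295965695460387], [0.002753993482454389, -0.009851433024969904], [0.01443415223163573, -0.0007457226132570602]] 0.05982641898495663
top 0.076 [[-0.008656995189672405, -0.009413248352709803], [0.0016352987896222418, -2.0794201731350697e-05], [0.011676197919627714, 0.012079290864868824]] 0.08886608545482426
side 141 offs y,b -0.0007977264568889741 0.0009707976099751232 R 0.013507067187739258
side 0.012 [[-0.015209567476595989, -0.0058996109873849], [-0.011078462464457914, 0.009309176561678857], [0.004835451715914504, 0.015000484411222063]] 0.05969416847576405
side 0.076 [[-0.011600746584439763, -0.008825122102316549], [-0.002097537252096113, 0.0022589436011749195], [0.009550609536016299, 0.01189318898397909]] 0.08662552900348795
```

```bash
cat >> h.py <<'E'
from scipy.spatial.transform import Rotation as Ro
def Rq(w): return Ro.from_quat([w[1],w[2],w[3],w[0]])
def Rarm(q):
    return Ro.from_euler('ZYZYZ',[q[0],q[1]+q[2],q[3],q[4],q[5]+np.pi/2])if False else Ro.from_euler('z',q[0])*Ro.from_euler('y',q[1]+q[2])*Ro.from_euler('z',q[3])*Ro.from_euler('y',q[4])*Ro.from_euler('z',q[5]+np.pi/2)
AX=np.array([-.491,-.415,.766]);AX/=np.linalg.norm(AX)
GR=np.array([.5763,.1404,.1341]);TUM=np.array([.499,.033,.081])
def target(yaw,down,sgn,a=AX):
    yaw,down=np.radians([yaw,down]);d=np.array([np.cos(yaw)*np.cos(down),np.sin(yaw)*np.cos(down),-np.sin(down)])
    y=np.cross(a,d);y*=sgn/np.linalg.norm(y);return Ro.from_matrix(np.c_[np.cross(y,d),y,d])
def wrist(R,q1,s):
    M=(Ro.from_euler('y',-s)*Ro.from_euler('z',-q1)*R)
    e=M.as_euler('ZYZ');out=[]
    for e in(e,np.array([e[0]+np.pi,-e[1],e[2]+np.pi])):
        e=e-[0,0,np.pi/2];e=(e+np.pi)%(2*np.pi)-np.pi
        out.append(e.round(2))
    return out
E
python3 - <<'E'
from h import *
s=get_state();print((Rarm(s["qpos"]).inv()*Rq(s["ee_rot"])).magnitude())
for yaw,dn in((-30,45),(-30,55),(-50,50),(0,80),(13,20)):
  for sg in(1,-1):
    R=target(yaw,dn,sg);d=R.as_matrix()[:,2];w=GR-.25*d;q1=np.arctan2(w[1],w[0])
    print(yaw,dn,sg,"off",np.degrees(np.arccos(-d@AX)).round(),"q1",q1.round(2),[wrist(R,q1,x) for x in(1.7,2.1)])
for yaw in(-40,0,40):
  for sg in(1,-1):
    R=target(yaw,44,sg,np.array([0,0,1.]));d=R.as_matrix()[:,2];w=np.r_[.499,.033,.253]-.25*d;q1=np.arctan2(w[1],w[0])
    print("final",yaw,sg,"q1",q1.round(2),[wrist(R,q1,x) for x in(1.5,1.9)])
E
```

```text
2.2818829695575764e-16
-30 45 1 off 46.0 q1 0.5 [[array([-0.74,  1.09,  0.68]), array([ 2.4 , -1.09, -2.46])], [array([-0.96,  0.83,  1.05]), array([ 2.18, -0.83, -2.09])]]
-30 45 -1 off 46.0 q1 0.5 [[array([-0.74,  1.09, -2.46]), array([ 2.4 , -1.09,  0.68])], [array([-0.96,  0.83, -2.09]), array([ 2.18, -0.83,  1.05])]]
-30 55 1 off 41.0 q1 0.44 [[array([-0.55,  1.13,  0.72]), array([ 2.59, -1.13, -2.43])], [array([-0.72,  0.8 ,  1.  ]), array([ 2.43, -0.8 , -2.14])]]
-30 55 -1 off 41.0 q1 0.44 [[array([-0.55,  1.13, -2.43]), array([ 2.59, -1.13,  0.72])], [array([-0.72,  0.8 , -2.14]), array([ 2.43, -0.8 ,  1.  ])]]
-50 50 1 off 54.0 q1 0.51 [[array([-0.7 ,  1.35,  0.85]), array([ 2.44, -1.35, -2.29])], [array([-0.81,  1.06,  1.15]), array([ 2.33, -1.06, -1.99])]]
-50 50 -1 off 54.0 q1 0.51 [[array([-0.7 ,  1.35, -2.29]), array([ 2.44, -1.35,  0.85])], [array([-0.81,  1.06, -1.99]), array([ 2.33, -1.06,  1.15])]]
0 80 1 off 33.0 q1 0.26 [[array([-0.05,  1.27,  0.97]), array([ 3.1 , -1.27, -2.17])], [array([-0.06,  0.87,  0.99]), array([ 3.08, -0.87, -2.15])]]
0 80 -1 off 33.0 q1 0
[... 590 characters left out ...]
 0.39 [[array([-0.73,  1.28,  2.74]), array([ 2.41, -1.28, -0.4 ])], [array([-0.86,  1.  ,  3.06]), array([ 2.28, -1.  , -0.09])]]
final 0 1 q1 0.1 [[array([-0.1 ,  0.84, -1.43]), array([ 3.04, -0.84,  1.71])], [array([-0.17,  0.45, -1.34]), array([ 2.97, -0.45,  1.8 ])]]
final 0 -1 q1 0.1 [[array([-0.1 ,  0.84,  1.71]), array([ 3.04, -0.84, -1.43])], [array([-0.17,  0.45,  1.8 ]), array([ 2.97, -0.45, -1.34])]]
final 40 1 q1 -0.22 [[array([ 0.67,  1.18, -2.61]), array([-2.47, -1.18,  0.53])], [array([ 0.84,  0.88, -2.93]), array([-2.3 , -0.88,  0.21])]]
final 40 -1 q1 -0.22 [[array([0.67, 1.18, 0.53]), array([-2.47, -1.18, -2.61])], [array([0.84, 0.88, 0.21]), array([-2.3 , -0.88, -2.93])]]
```

```bash
cat >> h.py <<'E'
def plan(P,R,n,hand,dec=4):
    s=get_state();p=s["position"];r=Rq(s["ee_rot"]);dr=(r.inv()*R).as_rotvec()/n
    rows=[];step=(P-p)/n
    for i in range(n):
        t=r.inv().apply(step);w=np.degrees(dr)
        rows.append(" ".join(f"{v:.1f}" for v in w)+" "+" ".join(f"{v:.{dec}f}" for v in t)+f" {hand}")
        r=r*Ro.from_rotvec(dr)
    print("; ".join(rows));print("mm/row",np.linalg.norm(step)*1000,"deg/row",np.degrees(np.linalg.norm(dr)))
E
python3 - <<'E'
from h import *
np.set_printoptions(suppress=True,precision=3)
C=cloud("top",np.load("top0.npz")["d"])
for uv in [(500,190),(508,160),(150,280),(100,200),(200,300),(60,320),(240,300),(230,340),(300,20),(400,150),(420,165)]:print(uv,C[uv[1],uv[0]])
C2=cloud("side",np.load("side0.npz")["d"])
for uv in [(60,50),(100,160),(150,200),(180,50),(440,200),(20,320)]:print("s",uv,C2[uv[1],uv[0]])
plan(np.array([.26,-.15,.38]),Rq(get_state()["ee_rot"]),10,100)
E
```

```text
(500, 190) [ 0.56  -0.448  0.164]
(508, 160) [ 0.63  -0.474  0.161]
(150, 280) [0.379 0.249 0.526]
(100, 200) [0.545 0.503 0.002]
(200, 300) [0.346 0.188 0.452]
(60, 320) [0.33  0.351 0.578]
(240, 300) [0.311 0.136 0.109]
(230, 340) [0.302 0.137 0.535]
(300, 20) [0.672 0.059 0.697]
(400, 150) [ 0.66  -0.236  0.114]
(420, 165) [ 0.625 -0.284  0.112]
s (60, 50) [ 0.226 -0.071  0.43 ]
s (100, 160) [0.229 0.163 0.193]
s (150, 200) [0.318 0.148 0.097]
s (180, 50) [0.424 0.321 0.386]
s (440, 200) [ 0.531 -0.408  0.349]
s (20, 320) [ 0.085 -0.059  0.009]
0.0 0.0 0.0 0.0196 -0.0347 -0.0149 100; 0.0 0.0 0.0 0.0196 -0.0347 -0.0149 100; 0.0 0.0 0.0 0.0196 -0.0347 -0.0149 100; 0.0 0.0 0.0 0.0196 -0.0347 -0.0149 100; 0.0 0.0 0.0 0.0196 -0.0347 -0.0149 100; 0.0 0.0 0.0 0.0196 -0.0347 -0.0149 100; 0.0 0.0 0.0 0.0196 -0.0347 -0.0149 100; 0.0 0.0 0.0 0.0196 -0.0347 -0.0149 100; 0.0 0.0 0.0 0.0196 -0.0347 -0.0149 100; 0.0 0.0 0.0 0.0196 -0.0347 -0.0149 100
mm/row 42.58186730053308 deg/row 0.0
```

```bash
python3 - <<'E'
from h import *
img=np.zeros((600,700,3),np.uint8)
# plan view: x up 0..1 , y left -0.5..0.6 ; 540px/m
for n in("side","top"):
    C=cloud(n,np.load(n+"0.npz")["d"]).reshape(-1,3)
    C=C[np.load(n+"0.npz")["d"].ravel()>0]
    C=C[np.argsort(C[:,2])]
    for x,y,z in C:
        u=int((.65-y)*540);v=int((1.05-x)*540)
        if 0<=u<700 and 0<=v<600 and z<1:
            c=cv2.applyColorMap(np.uint8([[int(np.clip(z/.8,0,1)*255)]]),cv2.COLORMAP_JET)[0,0]
            if n=="side" and z<.1 and img[v,u].any():continue
            img[v,u]=c
for k in range(0,11):cv2.putText(img,f"x{k/10}",(0,int((1.05-k/10)*540)),0,.35,(255,255,255))
for k in range(-5,7):cv2.putText(img,f"y{k/10}",(int((.65-k/10)*540),595),0,.35,(255,255,255))
for x,y in((.5763,.1404),(.499,.033)):cv2.circle(img,(int((.65-y)*540),int((1.05-x)*540)),4,(255,255,255),1)
cv2.imwrite("pics/plan.png",img)
E
```

```text
Still running in the background as job /tmp/bash_jobs.1000/288380d52fa8 (pid 642). You'll get a notice when it ends.
```

```bash
kill -- -$(cat /tmp/bash_jobs.1000/288380d52fa8/pid); cat > plan.py <<'E'
from h import *
img=np.zeros((600,700,3),np.uint8)
Cs=[]
for n in("side","top"):
    d=np.load(n+"0.npz")["d"];C=cloud(n,d).reshape(-1,3);Cs.append(C[d.ravel()>0])
C=np.concatenate(Cs);C=C[C[:,2]<1];C=C[np.argsort(C[:,2])]
u=((.65-C[:,1])*540).astype(int);v=((1.05-C[:,0])*540).astype(int)
m=(u>=0)&(u<700)&(v>=0)&(v<600)
col=cv2.applyColorMap((np.clip(C[:,2]/.8,0,1)*255).astype(np.uint8).reshape(-1,1),cv2.COLORMAP_JET)[:,0]
img[v[m],u[m]]=col[m]
for k in range(0,11):cv2.putText(img,f"x{k/10}",(0,int((1.05-k/10)*540)),0,.35,(255,255,255))
for k in range(-5,7):cv2.putText(img,f"y{k/10}",(int((.65-k/10)*540),595),0,.35,(255,255,255))
for x,y in((.5763,.1404),(.499,.033)):cv2.circle(img,(int((.65-y)*540),int((1.05-x)*540)),4,(255,255,255),1)
cv2.imwrite("pics/plan.png",img)
E
timeout 60 python3 plan.py
```

```text
(no output)
```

View pics/plan.png

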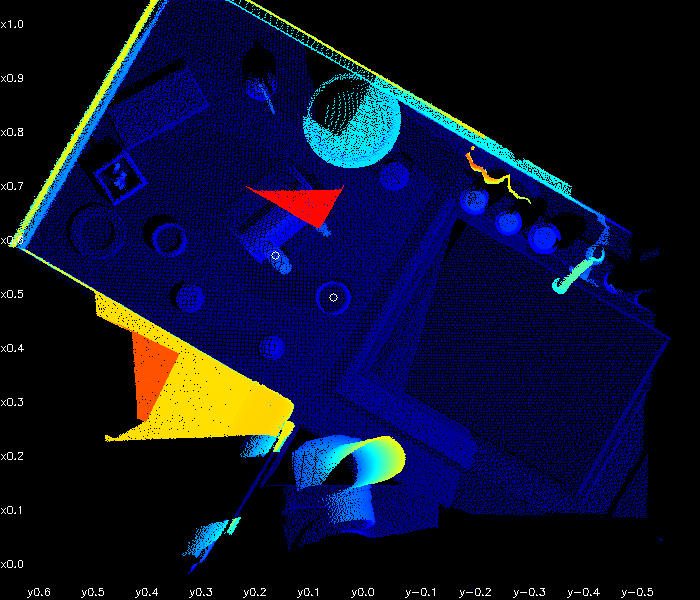

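```bash
timeout 100 python3 - <<'E'
from h import *
for yaw,dn in((135,65),(120,68),(160,70),(180,75)):
  for sg in(1,-1):
    R=target(yaw,dn,sg);M=R.as_matrix();d=M[:,2];w=GR-.25*d;q1=np.arctan2(w[1],w[0])
    print(yaw,dn,sg,"off",np.degrees(np.arccos(-d@AX)).round(),"q1",q1.round(2),"x",M[:,0].round(2),"y",M[:,1].round(2),[wrist(R,q1,x)[0] for x in(1.7,2.1)])
for yaw in(45,75,100,135):
  for sg in(1,-1):
    R=target(yaw,42,sg,np.array([0,0,1.]));d=R.as_matrix()[:,2];w=np.r_[.499,.033,.253]-.25*d;q1=np.arctan2(w[1],w[0])
    print("final",yaw,sg,"q1",q1.round(2),[wrist(R,q1,x)[0] for x in(1.5,1.9)])
R0=target(135,65,1);y=np.array([-.646,.763,0])
R1=Ro.from_rotvec(y*np.radians(40))*R0;print(R1.apply(R0.inv().apply(AX)),R1.as_matrix()[:,2])
E
```

```text
135 65 1 off 48.0 q1 0.1 x [ 0.93  0.29 -0.21] y [ 0.2  -0.91 -0.37] [array([0.34, 1.72, 1.42]), array([0.34, 1.34, 1.28])]
135 65 -1 off 48.0 q1 0.1 x [-0.93 -0.29  0.21] y [-0.2   0.91  0.37] [array([ 0.34,  1.72, -1.73]), array([ 0.34,  1.34, -1.86])]
120 68 1 off 41.0 q1 0.09 x [ 0.96  0.26 -0.1 ] y [ 0.21 -0.91 -0.36] [array([0.35, 1.61, 1.4 ]), array([0.37, 1.23, 1.26])]
120 68 -1 off 41.0 q1 0.09 x [-0.96 -0.26  0.1 ] y [-0.21  0.91  0.36] [array([ 0.35,  1.61, -1.74]), array([ 0.37,  1.23, -1.88])]
160 70 1 off 52.0 q1 0.17 x [ 0.87  0.43 -0.24] y [ 0.38 -0.89 -0.24] [array([0.17, 1.75, 1.31]), array([0.17, 1.35, 1.24])]
160 70 -1 off 52.0 q1 0.17 x [-0.87 -0.43  0.24] y [-0.38  0.89  0.24] [array([ 0.17,  1.75, -1.83]), array([ 0.17,  1.35, -1.9 ])]
180 75 1 off 52.0 q1 0.22 x [ 0.82  0.53 -0.22] y [ 0.51 -0.85 -0.14] [array([0.06, 1.7 , 1.23]), array([0.06, 1.3 , 1.21])]
180 75 -1 off 52.0 q1 0.22 x [-0.82 -0.53  0.22] y [-0.51  0.85  0.14] [array([ 0.06,  1.7 , -1.91]), array([ 0.06,  1.3 , -1.93])]
final 45 1 q1 -0.26 [array([ 0.75,  1.24, -2.72]), array([ 0.9 ,  0.97, -3.05])]
final 45 -1 q1 -0.26 [array([0.75, 1.24, 0.42]), array([0.9 , 0.97, 0.09])]
final 75 1 q1 -0.31 [array([ 0.84,  1.66, -3.12]), array([0.85, 1.39, 2.86])]
final 75 -1 q1 -0.31 [array([0.84, 1.66, 0.02]), array([ 0.85,  1.39, -0.28])]
final 100 1 q1 -0.28 [array([0.8 , 1.95, 2.88]), array([0.74, 1.66, 2.6 ])]
final 100 -1 q1 -0.28 [array([ 0.8 ,  1.95, -0.26]), array([ 0.74,  1.66, -0.54])]
final 135 1 q1 -0.15 [array([0.61, 2.27, 2.45]), array([0.49, 1.93, 2.21])]
final 135 -1 q1 -0.15 [array([ 0.61,  2.27, -0.69]), array([ 0.49,  1.93, -0.93])]
[-5.67694837e-04  2.28377935e-04  9.99999813e-01] [-0.73710989 -0.07223163 -0.67190148]
```

```bash
cat >> h.py <<'E'
def down(yawdeg):
    a=np.radians(yawdeg);x=np.array([np.cos(a),np.sin(a),0]);z=np.array([0,0,-1.]);return Ro.from_matrix(np.c_[x,np.cross(z,x),z])
E
timeout 100 python3 -c "
from h import *
plan(np.array([.30,-.12,.38]),down(110),12,100)"
```

```text
-0.0 -0.0 -7.6 0.0203 -0.0302 -0.0124 100; -0.0 -0.0 -7.6 0.0241 -0.0273 -0.0124 100; -0.0 -0.0 -7.6 0.0275 -0.0239 -0.0124 100; -0.0 -0.0 -7.6 0.0304 -0.0200 -0.0124 100; -0.0 -0.0 -7.6 0.0328 -0.0159 -0.0124 100; -0.0 -0.0 -7.6 0.0346 -0.0114 -0.0124 100; -0.0 -0.0 -7.6 0.0358 -0.0068 -0.0124 100; -0.0 -0.0 -7.6 0.0363 -0.0020 -0.0124 100; -0.0 -0.0 -7.6 0.0363 0.0028 -0.0124 100; -0.0 -0.0 -7.6 0.0356 0.0076 -0.0124 100; -0.0 -0.0 -7.6 0.0343 0.0122 -0.0125 100; -0.0 -0.0 -7.6 0.0324 0.0166 -0.0125 100
mm/row 38.46137049360992 deg/row 7.563329658827181
```

Candidates:
- **Pipettes:** the left one at top (240,183), side (265,174) has a wide handle and plate, fitted radius about 13 mm, so it is the stout one. The right one at top (274,154), side (305,182) is thin, so it is the slim one.
- **Cups:** the steel tumbler at top (286,218) is the target. The turquoise one at (160,172) is the decoy.

The crops above confirm both choices. Now I'll move.

Emit:
drive_tool --motion "0 0 -7.6 0.020 -0.030 -0.0125 100; 0 0 -7.6 0.024 -0.027 -0.0125 100; 0 0 -7.6 0.0275 -0.024 -0.0125 100; 0 0 -7.6 0.030 -0.020 -0.0125 100; 0 0 -7.6 0.033 -0.016 -0.0125 100; 0 0 -7.6 0.0345 -0.0115 -0.0125 100; 0 0 -7.6 0.036 -0.007 -0.0125 100; 0 0 -7.6 0.036 -0.002 -0.0125 100; 0 0 -7.6 0.036 0.003 -0.0125 100; 0 0 -7.6 0.0355 0.0075 -0.0125 100; 0 0 -7.6 0.034 0.012 -0.0125 100; 0 0 -7.6 0.032 0.0165 -0.0125 100" --newtons 60

```text
clock: 1.6
position: [0.2885, -0.1059, 0.382]
ee_rot: [-0.005, 0.551, 0.835, 0.005]
contact_force: [0.3, -0.1, -0.6]
width: 0.0856
```

```bash
timeout 100 python3 -c "
from h import *
R=target(135,65,-1);d=R.as_matrix()[:,2]
print(get_state()['qpos'].round(2))
plan(GR-.15*d,R,11,80)"
```

```text
[-0.59 -0.2   1.64  0.01  1.7  -0.99]
-0.7 2.3 -7.3 0.0048 0.0350 0.0103 80; -0.7 2.3 -7.3 -0.0001 0.0351 0.0109 80; -0.7 2.3 -7.3 -0.0050 0.0347 0.0112 80; -0.7 2.3 -7.3 -0.0098 0.0336 0.0114 80; -0.7 2.3 -7.3 -0.0144 0.0319 0.0113 80; -0.7 2.3 -7.3 -0.0188 0.0296 0.0111 80; -0.7 2.3 -7.3 -0.0228 0.0268 0.0106 80; -0.7 2.3 -7.3 -0.0264 0.0236 0.0099 80; -0.7 2.3 -7.3 -0.0296 0.0199 0.0091 80; -0.7 2.3 -7.3 -0.0322 0.0158 0.0081 80; -0.7 2.3 -7.3 -0.0343 0.0115 0.0069 80
mm/row 36.78705138862953 deg/row 7.685753920537073
```

Emit:
drive_tool --motion "-0.7 2.3 -7.3 0.005 0.035 0.010 80; -0.7 2.3 -7.3 0 0.035 0.011 80; -0.7 2.3 -7.3 -0.005 0.035 0.011 80; -0.7 2.3 -7.3 -0.010 0.0335 0.0115 80; -0.7 2.3 -7.3 -0.0145 0.032 0.0115 80; -0.7 2.3 -7.3 -0.019 0.0295 0.011 80; -0.7 2.3 -7.3 -0.023 0.027 0.0105 80; -0.7 2.3 -7.3 -0.0265 0.0235 0.010 80; -0.7 2.3 -7.3 -0.0295 0.020 0.009 80; -0.7 2.3 -7.3 -0.032 0.016 0.008 80; -0.7 2.3 -7.3 -0.034 0.0115 0.007 80; 0 0 0 0 0 0 80"

```text
clock: 3.1
position: [0.6246, 0.1141, 0.2624]
ee_rot: [-0.141, -0.151, 0.964, 0.17]
contact_force: [0.1, -0.5, 0.2]
width: 0.0682
```

```bash
timeout 100 python3 -c "
from h import *
R=target(135,65,-1);d=R.as_matrix()[:,2]
print(get_state()['qpos'].round(2))
plan(GR-.06*d,R,4,80)
for n in('side','top'):
    p,D=get_image(n);cv2.imwrite('pics/%s1.png'%n,p[:,:,::-1])
"
```

```text
[-0.08  0.54  1.1   0.27  1.86 -1.93]
-0.1 -0.4 0.7 0.0022 -0.0031 0.0197 80; -0.1 -0.4 0.7 0.0023 -0.0032 0.0197 80; -0.1 -0.4 0.7 0.0024 -0.0032 0.0197 80; -0.1 -0.4 0.7 0.0025 -0.0033 0.0197 80
mm/row 20.085830369381753 deg/row 0.7760804656502359
```

View pics/side1.png

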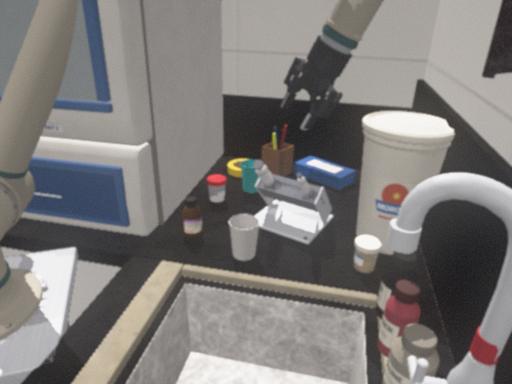

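View pics/top1.png

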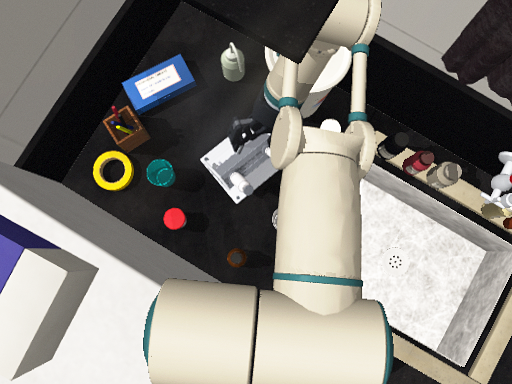

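```bash
timeout 100 python3 - <<'E'
from h import *
np.set_printoptions(suppress=True,precision=3)
t=np.load("top0.npz");C0=cloud("top",t["d"])
for uv in [(305,50),(290,35),(340,60),(300,100)]:print("tub",uv,C0[uv[1],uv[0]])
p,d=get_image("top");C=cloud("top",d)
for uv in [(350,20),(330,20),(370,10),(362,50),(362,110),(290,100),(290,70),(325,150),(320,220),(287,145),(250,130),(270,330)]:print(uv,C[uv[1],uv[0]])
s,d2=get_image("side");a=cv2.resize(s[0:220,220:480],None,fx=3,fy=2.7);cv2.imwrite("pics/s1c.png",a[:,:,::-1])
C=cloud("side",d2)
for uv in [(325,55),(340,35),(355,10)]:print("s",uv,C[uv[1],uv[0]])
E
```

```text
tub (305, 50) [0.638 0.054 0.694]
tub (290, 35) [0.654 0.07  0.697]
tub (340, 60) [ 0.81  -0.066  0.277]
tub (300, 100) [0.751 0.008 0.195]
(350, 20) [ 0.714 -0.013  0.621]
(330, 20) [0.711 0.013 0.626]
(370, 10) [ 0.73  -0.04   0.619]
(362, 50) [ 0.685 -0.033  0.596]
(362, 110) [ 0.602 -0.031  0.597]
(290, 100) [0.604 0.065 0.627]
(290, 70) [0.644 0.064 0.623]
(325, 150) [0.537 0.026 0.65 ]
(320, 220) [0.454 0.038 0.683]
(287, 145) [0.541 0.07  0.652]
(250, 130) [0.643 0.116 0.338]
(270, 330) [0.348 0.091 0.728]
s (325, 55) [0.649 0.038 0.405]
s (340, 35) [0.668 0.026 0.44 ]
s (355, 10) [0.684 0.012 0.481]
```

View pics/s1c.png

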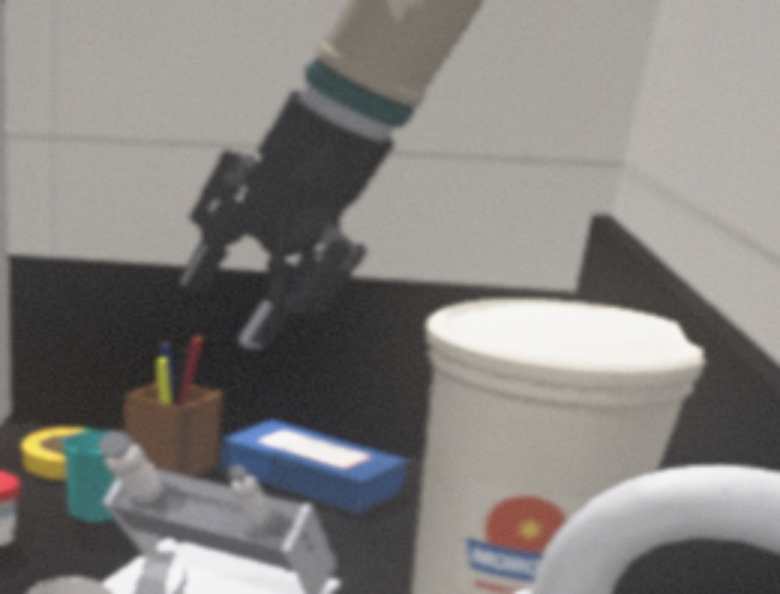

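Emit:
drive_tool --motion "0 -0.4 0.7 0.0022 -0.0031 0.0197 80; 0 -0.4 0.7 0.0023 -0.0032 0.0197 80; 0 -0.4 0.7 0.0024 -0.0032 0.0197 80; 0 -0.4 0.7 0.0025 -0.0033 0.0197 80; 0 0 0 0 0 0 80"

```text
clock: 3.92
position: [0.5887, 0.1175, 0.1987]
ee_rot: [-0.123, -0.121, 0.971, 0.167]
contact_force: [0.4, -0.1, -0.2]
width: 0.0683
```

```bash
timeout 100 python3 -c "
from h import *
R=target(135,65,-1);d=R.as_matrix()[:,2]
print((get_state()['position']-GR)@R.as_matrix(), (GR+.019*d).round(4))
plan(GR+.019*d+.002*AX,R,4,80)
for n in('side','top'):
    p,D=get_image(n);p=p[130:280,200:400] if n=='side' else p[90:240,180:380];cv2.imwrite('pics/%s2.png'%n,cv2.resize(p,None,fx=4,fy=4)[:,:,::-1])
"
```

```text
[ 0.00874     0.00029915 -0.06915911] [0.5706 0.1461 0.1169]
-0.2 0.3 -0.1 -0.0014 0.0002 0.0217 80; -0.2 0.3 -0.1 -0.0015 0.0001 0.0217 80; -0.2 0.3 -0.1 -0.0016 0.0001 0.0217 80; -0.2 0.3 -0.1 -0.0017 -0.0000 0.0217 80
mm/row 21.779872924507732 deg/row 0.3363264308402555
```

View pics/side2.png

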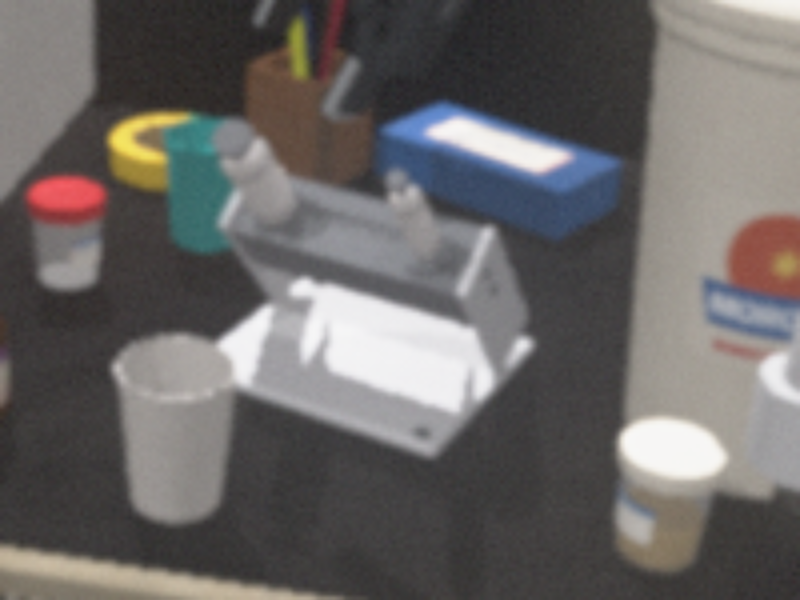

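```bash
timeout 100 python3 -c "
from h import *
s=get_state();p=s['position'];y=Rq(s['ee_rot']).as_matrix()[:,1]
print((proj('side',[p,p+.034*y,p-.034*y])-[200,130])*4)"
```

```text
[[298.80247204  78.60712967]
 [269.36498433  40.75564479]
 [329.63238303 118.25972293]]
```

Emit:
drive_tool --motion "0 0 0 -0.0015 0 0.0217 80; 0 0 0 -0.0015 0 0.0217 80; 0 0 0 -0.0015 0 0.0217 80; 0 0 0 -0.0015 0 0.0217 80; 0 0 0 0 0 0 80"

```text
clock: 4.65
position: [0.5785, 0.1439, 0.1245]
ee_rot: [-0.113, -0.122, 0.972, 0.165]
contact_force: [0.7, 0.4, 1.3]
width: 0.0684
```

```bash
timeout 100 python3 -c "
from h import *
R=target(135,65,-1);d=R.as_matrix()[:,2]
s=get_state();print((s['position']-GR-.019*d)@R.as_matrix(), s['contact_force'],s['qpos'].round(2))
plan(GR+.019*d+.002*AX,R,1,80)
for n in('side','top'):
    p,D=get_image(n);p=p[130:280,200:400] if n=='side' else p[90:240,180:380];cv2.imwrite('pics/%s3.png'%n,cv2.resize(p,None,fx=4,fy=4)[:,:,::-1])
"
```

```text
[-0.0050941  -0.00079275 -0.00995617] [0.66788223 0.37148499 1.34376733] [-0.05  0.51  1.47  0.29  1.45 -1.95]
-1.0 2.2 -0.2 0.0069 0.0009 0.0083 80
mm/row 10.865554945641819 deg/row 2.3952246641935244
```

View pics/side3.png

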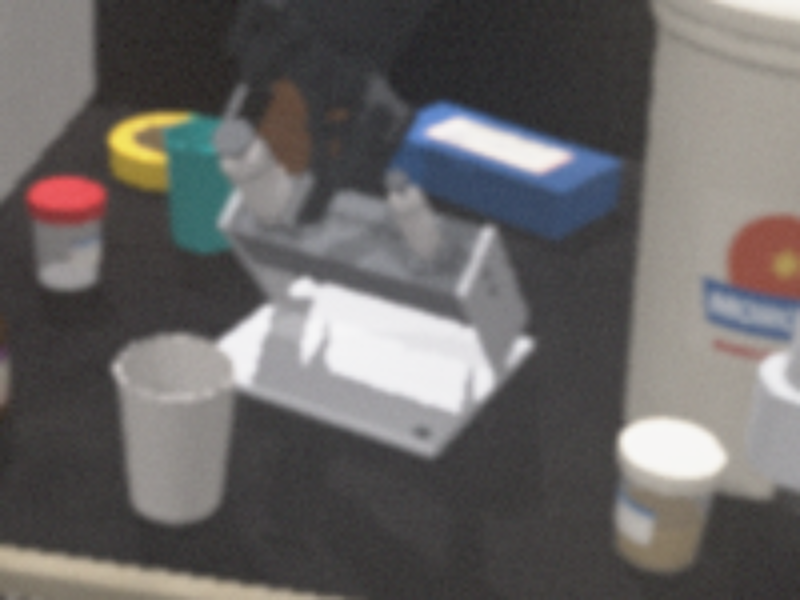

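View pics/top3.png

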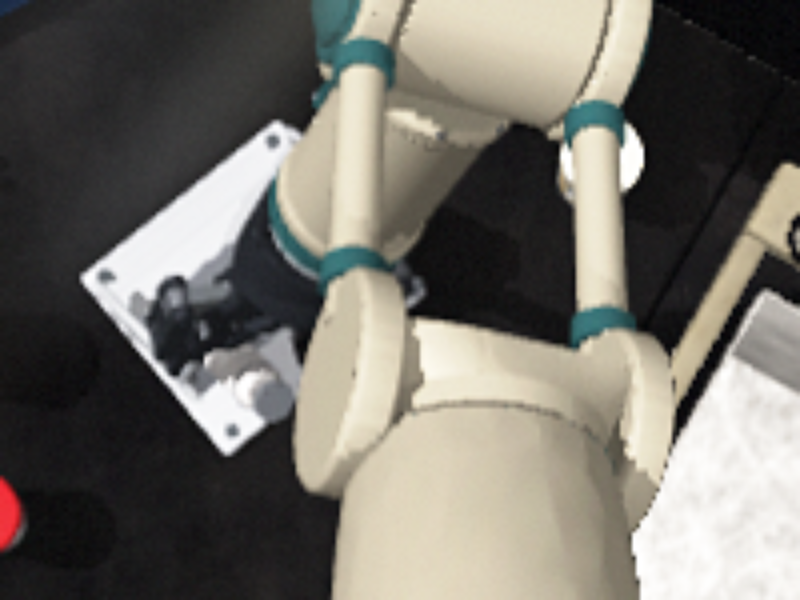

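Emit:
drive_tool --motion "-1 2.2 0 0.0065 0.001 0.009 80; 0 0 0 0.001 0 0.0015 80; 0 0 0 0 0 0 0; 0 0 0 0 0 0 0; 0 0 0 0 0 0 0; 0 0 0 0 0 0 0; 0 0 0 0 0 0 0" --newtons 80

```text
clock: 5.62
position: [0.5716, 0.1447, 0.12]
ee_rot: [-0.13, -0.124, 0.969, 0.171]
contact_force: [0.1, 0.4, -0.2]
width: 0.0259
```

```bash
timeout 100 python3 -c "
from h import *
R=target(135,65,-1);d=R.as_matrix()[:,2]
s=get_state();print((s['position']-GR-.019*d)@R.as_matrix(), s['contact_force'],s['qpos'].round(2),s['width'])
R=Rq(s['ee_rot']);print((Ro.identity()*R.inv()).apply(AX), np.degrees((target(135,65,-1)*R.inv()).magnitude()))
plan(s['position']+.12*AX,R,10,0)
"
```

```text
[ 0.00016566 -0.00030587 -0.00355272] [ 0.07435682  0.37909149 -0.21414965] [-0.05  0.53  1.47  0.29  1.47 -1.95] 0.025918096630978205
[ 0.73725648 -0.00286245 -0.67560691] 0.3649207155558879
0.0 0.0 0.0 0.0088 -0.0000 -0.0081 0; 0.0 0.0 0.0 0.0088 -0.0000 -0.0081 0; 0.0 0.0 0.0 0.0088 -0.0000 -0.0081 0; 0.0 0.0 0.0 0.0088 -0.0000 -0.0081 0; 0.0 0.0 0.0 0.0088 -0.0000 -0.0081 0; 0.0 0.0 0.0 0.0088 -0.0000 -0.0081 0; 0.0 0.0 0.0 0.0088 -0.0000 -0.0081 0; 0.0 0.0 0.0 0.0088 -0.0000 -0.0081 0; 0.0 0.0 0.0 0.0088 -0.0000 -0.0081 0; 0.0 0.0 0.0 0.0088 -0.0000 -0.0081 0
mm/row 11.999999999999998 deg/row 0.0
```

Emit:
drive_tool --motion "0 0 0 0.0088 0 -0.0081 0; 0 0 0 0.0088 0 -0.0081 0; 0 0 0 0.0088 0 -0.0081 0"

```text
clock: 6.0
position: [0.5531, 0.1293, 0.1486]
ee_rot: [-0.13, -0.124, 0.969, 0.171]
contact_force: [-0.5, 1.2, -1.2]
width: 0.0264
```

```bash
timeout 100 python3 -c "
from h import *
s=get_state();R=target(135,65,-1);d=R.as_matrix()[:,2];p=s['position']-GR-.019*d
print('along',p@AX,'off',p-p@AX*AX,s['contact_force'],s['width'])
plan(GR+.019*d+.145*AX,R,10,0)
"
```

```text
along 0.03983711553322288 off [ 0.00208176 -0.00022746  0.00121116] [-0.45993731  1.20526044 -1.22974459] 0.026359776617019205
-0.0 0.0 -0.0 0.0079 -0.0000 -0.0069 0; -0.0 0.0 -0.0 0.0079 -0.0000 -0.0069 0; -0.0 0.0 -0.0 0.0079 -0.0000 -0.0069 0; -0.0 0.0 -0.0 0.0079 -0.0000 -0.0069 0; -0.0 0.0 -0.0 0.0079 0.0000 -0.0069 0; -0.0 0.0 -0.0 0.0079 0.0000 -0.0069 0; -0.0 0.0 -0.0 0.0079 0.0000 -0.0069 0; -0.0 0.0 -0.0 0.0079 0.0000 -0.0069 0; -0.0 0.0 -0.0 0.0079 0.0000 -0.0069 0; -0.0 0.0 -0.0 0.0080 0.0000 -0.0069 0
mm/row 10.519070616761253 deg/row 0.03465513224445637
```

Pull force is small, about 1 N (the pipette's weight), so I'll carry on drawing.

Emit:
drive_tool --motion "0 0 0 0.0088 0 -0.0081 0; 0 0 0 0.0088 0 -0.0081 0; 0 0 0 0.0088 0 -0.0081 0; 0 0 0 0.0088 0 -0.0081 0; 0 0 0 0.0088 0 -0.0081 0; 0 0 0 0.0088 0 -0.0081 0; 0 0 0 0.0088 0 -0.0081 0; 0 0 0 0.0088 0 -0.0081 0; 0 0 0 0.006 0 -0.0055 0; 0 0 0 0 0 0 0"

```text
clock: 7.25
position: [0.4979, 0.0824, 0.2356]
ee_rot: [-0.129, -0.124, 0.969, 0.171]
contact_force: [0.0, 0.7, -0.8]
width: 0.0259
```

```bash
timeout 100 python3 -c "
from h import *
s=get_state();R=target(135,65,-1);d=R.as_matrix()[:,2];p=s['position']-GR-.019*d
print('along',p@AX,'off',p-p@AX*AX,s['contact_force'],s['width'],s['qpos'].round(2))
for n in('side','top'):
    p,D=get_image(n);np.savez(n+'4.npz',p=p,d=D);cv2.imwrite('pics/%s4.png'%n,cv2.resize(p[60:280,150:400],None,fx=3,fy=2.7)[:,:,::-1])
"
```

```text
along 0.1530779743085595 off [ 0.00238936 -0.00012299  0.00146493] [ 0.01189878  0.72603043 -0.78782248] 0.025852687022829893 [-0.16  0.34  1.49  0.25  1.67 -2.  ]
```

View pics/side4.png

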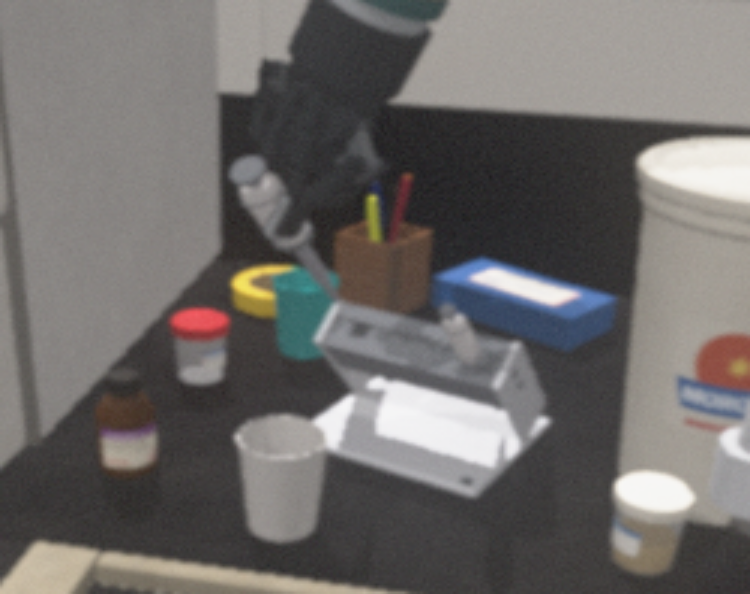

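```bash
cat >> h.py <<'E'
HO=np.array([0,.0003,-.0154]); AT=np.array([.737,-.003,-.676])
def planh(H,R,n,hand=0):
    s=get_state();p=s["position"];r=Rq(s["ee_rot"]);dr=(r.inv()*R).as_rotvec()/n;h0=p+r.apply(HO);rows=[]
    print("handle",h0,"tip",h0-.138*r.apply(AT),"tilt",np.degrees(np.arccos(r.apply(AT)[2]/np.linalg.norm(AT))))
    for i in range(n):
        rn=r*Ro.from_rotvec(dr);h=h0+(H-h0)*(i+1)/n;pn=h-rn.apply(HO);t=r.inv().apply(pn-p)
        rows.append(" ".join(f"{v:.1f}" for v in np.degrees(dr))+" "+" ".join(f"{v:.4f}" for v in t)+f" {hand}")
        r,p=rn,pn;a=r.apply(AT);print("   tip",(h-.138*a).round(3),"tcp",p.round(3),"z",r.as_matrix()[:,2].round(2))
    print("; ".join(rows));print("deg/row",np.degrees(np.linalg.norm(dr)))
E
timeout 100 python3 -c "
from h import *
np.set_printoptions(suppress=True,precision=4)
R=target(105,42.5,-1,np.array([0,0,1.]));print(R.apply(AT))
planh(np.array([.499,.033,.285]),R,12)"
```

```text
[-0.0028 -0.0012  1.0001]
handle [0.5024 0.0783 0.2491] tip [0.5701 0.1355 0.1433] tilt 39.973332411096
   tip [0.569 0.124 0.142] tcp [0.497 0.079 0.238] z [-0.31  0.33 -0.89]
   tip [0.567 0.113 0.141] tcp [0.497 0.076 0.242] z [-0.33  0.37 -0.87]
   tip [0.564 0.102 0.14 ] tcp [0.496 0.073 0.245] z [-0.34  0.41 -0.85]
   tip [0.559 0.092 0.139] tcp [0.496 0.07  0.248] z [-0.35  0.45 -0.83]
   tip [0.554 0.082 0.139] tcp [0.496 0.067 0.252] z [-0.34  0.49 -0.8 ]
   tip [0.548 0.072 0.139] tcp [0.495 0.063 0.255] z [-0.34  0.52 -0.78]
   tip [0.541 0.064 0.139] tcp [0.495 0.06  0.258] z [-0.33  0.56 -0.76]
   tip [0.534 0.056 0.139] tcp [0.495 0.057 0.262] z [-0.31  0.6  -0.74]
   tip [0.526 0.049 0.141] tcp [0.495 0.054 0.265] z [-0.29  0.63 -0.72]
   tip [0.517 0.043 0.142] tcp [0.495 0.051 0.268] z [-0.26  0.66 -0.7 ]
   tip [0.508 0.037 0.144] tcp [0.496 0.047 0.271] z [-0.23  0.69 -0.69]
   tip [0.499 0.033 0.147] tcp [0.496 0.044 0.275] z [-0.19  0.71 -0.68]
-2.4 1.0 6.9 0.0022 -0.0016 -0.0038 0; -2.4 1.0 6.9 0.0020 -0.0017 -0.0038 0; -2.4 1.0 6.9 0.0018 -0.0017 -0.0039 0; -2.4 1.0 6.9 0.0015 -0.0018 -0.0040 0; -2.4 1.0 6.9 0.0013 -0.0017 -0.0041 0; -2.4 1.0 6.9 0.0011 -0.0017 -0.0041 0; -2.4 1.0 6.9 0.0009 -0.0016 -0.0042 0; -2.4 1.0 6.9 0.0007 -0.0015 -0.0043 0; -2.4 1.0 6.9 0.0005 -0.0013 -0.0044 0; -2.4 1.0 6.9 0.0004 -0.0012 -0.0045 0; -2.4 1.0 6.9 0.0002 -0.0010 -0.0045 0; -2.4 1.0 6.9 0.0001 -0.0008 -0.0046 0
deg/row 7.3565943458524305
```

Emit:
drive_tool --motion "-2.4 1 6.9 0.0022 -0.0016 -0.0038 0; -2.4 1 6.9 0.002 -0.0017 -0.0038 0; -2.4 1 6.9 0.0018 -0.0017 -0.0039 0; -2.4 1 6.9 0.0015 -0.0018 -0.004 0; -2.4 1 6.9 0.0013 -0.0017 -0.0041 0; -2.4 1 6.9 0.0011 -0.0017 -0.0041 0; -2.4 1 6.9 0.0009 -0.0016 -0.0042 0; -2.4 1 6.9 0.0007 -0.0015 -0.0043 0; -2.4 1 6.9 0.0005 -0.0013 -0.0044 0; -2.4 1 6.9 0.0004 -0.0012 -0.0045 0; -2.4 1 6.9 0.0002 -0.001 -0.0045 0; -2.4 1 6.9 0 -0.0008 -0.0046 0"

```text
clock: 8.85
position: [0.4985, 0.0444, 0.2685]
ee_rot: [-0.331, 0.575, 0.707, 0.243]
contact_force: [0.3, 1.2, -1.0]
width: 0.026
```

```bash
timeout 100 python3 -c "
from h import *
np.set_printoptions(suppress=True,precision=4)
R=target(105,42.5,-1,np.array([0,0,1.]))
planh(np.array([.499,.033,.270]),R,3);s=get_state();print(s['qpos'].round(2),s['contact_force'],s['width'])
for n in('side','top'):
    p,D=get_image(n);np.savez(n+'5.npz',p=p,d=D);cv2.imwrite('pics/%s5.png'%n,cv2.resize(p[60:280,150:400],None,fx=3,fy=2.7)[:,:,::-1])
"
```

```text
handle [0.5017 0.0333 0.2787] tip [0.4966 0.0346 0.1408] tilt 2.1546456874855053
   tip [0.498 0.034 0.138] tcp [0.498 0.044 0.266] z [-0.19  0.72 -0.67]
   tip [0.498 0.034 0.135] tcp [0.497 0.044 0.263] z [-0.19  0.72 -0.67]
   tip [0.499 0.033 0.132] tcp [0.496 0.044 0.26 ] z [-0.19  0.71 -0.68]
0.1 -0.3 -1.0 -0.0022 -0.0008 0.0020 0; 0.1 -0.3 -1.0 -0.0022 -0.0008 0.0020 0; 0.1 -0.3 -1.0 -0.0022 -0.0009 0.0021 0
deg/row 1.0916471245886394
[-0.48  0.38  1.57  0.6   1.8  -0.74] [ 0.2784  1.1769 -0.9793] 0.026009923499116367
```

View pics/side5.png

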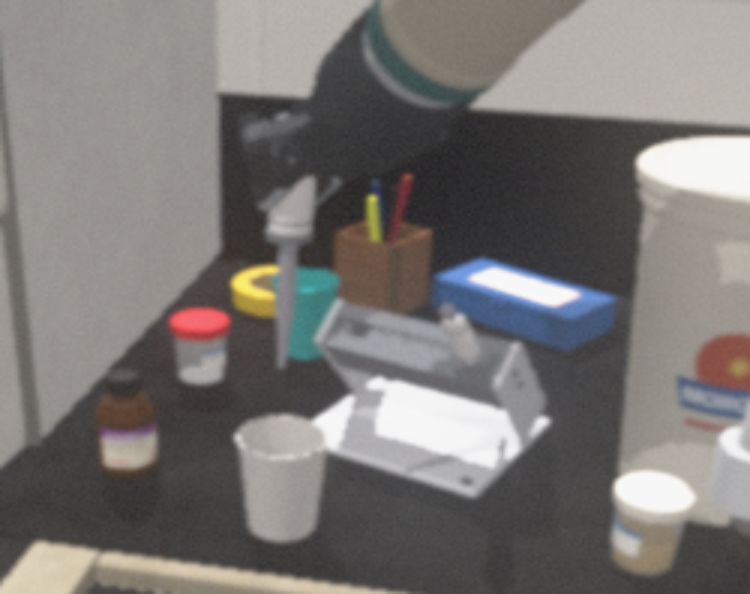

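View pics/top5.png

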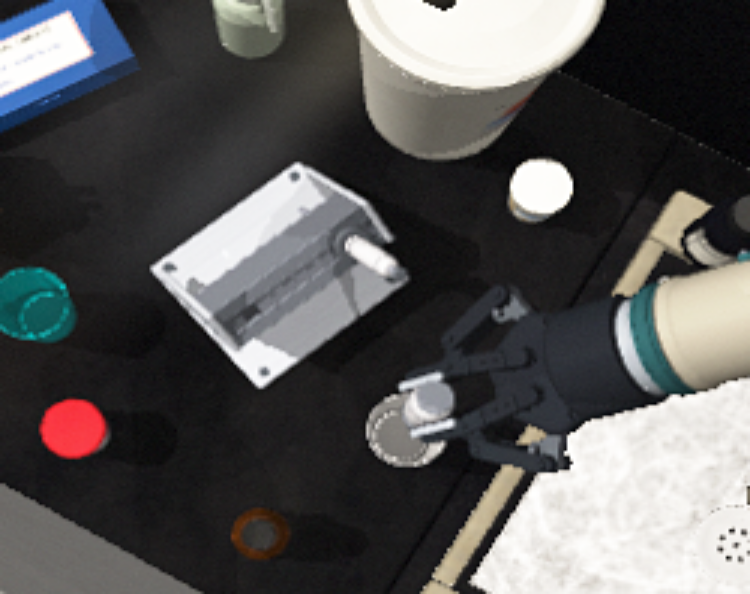

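```bash
timeout 100 python3 - <<'E'
from h import *
np.set_printoptions(suppress=True,precision=4)
H=np.array([.5017,.0333,.2787]);T=np.array([.4966,.0346,.1408]);a=(H-T)/.138
print("pred side tip, collar, rim",(proj("side",[T,H-.035*a,TUM])-[150,60])*[3,2.7])
print("pred top plate, rim",(proj("top",[H+.047*a,TUM])-[150,60])*[3,2.7])
f=np.load("side5.npz");C=cloud("side",f["d"])
m=(np.linalg.norm(C[...,:2]-H[:2],axis=-1)<.05)&(C[...,2]>.1)&(C[...,2]<.26)
P=C[m];cam=camera_model("side")["cam_to_world"][:3,3]
for lo in np.arange(.125,.25,.01):
    q=P[(P[:,2]>=lo)&(P[:,2]<lo+.01)]
    if len(q):print(lo.round(3),len(q),np.median(q,0))
f=np.load("top5.npz");C=cloud("top",f["d"]);m=(np.linalg.norm(C[...,:2]-H[:2],axis=-1)<.016)&(C[...,2]>.30)
print(m.sum(),C[m].mean(0),np.median(C[m][:,2]),C[m].min(0),C[m].max(0))
E
```

```text
pred side tip, collar, rim [[280.624  365.5045]
 [288.4914 233.7037]
 [283.7717 435.714 ]]
pred top plate, rim [[433.2447 394.3526]
 [405.5527 426.5183]]
0.135 3 [0.4954 0.0332 0.1424]
0.145 12 [0.4967 0.0324 0.15  ]
0.155 14 [0.4965 0.0318 0.1608]
0.165 18 [0.4962 0.0316 0.1696]
0.175 25 [0.497  0.0307 0.18  ]
0.185 30 [0.4957 0.0299 0.1896]
0.195 33 [0.4973 0.0301 0.2   ]
0.205 29 [0.4984 0.0299 0.2099]
0.215 30 [0.4982 0.03   0.2197]
0.225 30 [0.4988 0.03   0.2305]
0.235 40 [0.4975 0.0225 0.2425]
0.245 78 [0.4965 0.023  0.2489]
173 [0.5002 0.0341 0.3192] 0.32490947431194994 [0.4885 0.0202 0.3001] [0.5156 0.0468 0.3304]
```

```bash
timeout 100 python3 -c "
from h import *
np.set_printoptions(suppress=True,precision=4)
R=target(105,42.5,-1,np.array([0,0,1.]))
planh(np.array([.499,.033,.257]),R,4)"|tail -2
```

```text
0.1 -0.2 -0.7 -0.0040 -0.0003 0.0037 0; 0.1 -0.2 -0.7 -0.0040 -0.0004 0.0038 0; 0.1 -0.2 -0.7 -0.0040 -0.0004 0.0038 0; 0.1 -0.2 -0.7 -0.0040 -0.0005 0.0038 0
deg/row 0.775541240982279
```

Emit:
drive_tool --motion "0 -0.2 -0.7 -0.004 -0.0004 0.0037 0; 0 -0.2 -0.7 -0.004 -0.0004 0.0038 0; 0 -0.2 -0.7 -0.004 -0.0004 0.0038 0; 0 -0.2 -0.7 -0.004 -0.0004 0.0038 0; 0 0 0 0 0 0 0; 0 0 0 0 0 0 0; 0 0 0 0 0 0 0; 0 0 0 0 0 0 0"

```text
clock: 9.95
position: [0.4963, 0.045, 0.2444]
ee_rot: [-0.318, 0.555, 0.728, 0.248]
contact_force: [0.7, -0.2, -1.1]
width: 0.0259
```

```bash
timeout 100 python3 - <<'E'
from h import *
np.set_printoptions(suppress=True,precision=4)
R=target(105,42.5,-1,np.array([0,0,1.]))
planh(np.array([.499,.033,.257]),R,1);s=get_state();print(s['qd'],s['contact_force'],s['width'],s['clock'])
for n in('side','top'):
    p,D=get_image(n);np.savez(n+'6.npz',p=p,d=D);cv2.imwrite('pics/%s6.png'%n,cv2.resize(p[60:280,150:400],None,fx=3,fy=2.7)[:,:,::-1])
    C=cloud(n,D);m=(np.linalg.norm(C[...,:2]-TUM[:2],axis=-1)<.05)&(C[...,2]>.072)&(C[...,2]<.09);print(n,"rim",cv2.minEnclosingCircle(C[m][:,:2].astype(np.float32)))
    if n=='side':
        m=(np.linalg.norm(C[...,:2]-TUM[:2],axis=-1)<.03)&(C[...,2]>.095)&(C[...,2]<.2);P=C[m]
        for lo in np.arange(.1,.2,.02):
            q=P[(P[:,2]>=lo)&(P[:,2]<lo+.02)]
            if len(q):print(lo.round(3),len(q),np.median(q,0))
        print("lowest",P[:,2].min())
E
```

```text
handle [0.4995 0.0341 0.2548] tip [0.5008 0.0347 0.1168] tilt 0.5833007178927864
   tip [0.499 0.033 0.119] tcp [0.496 0.044 0.247] z [-0.19  0.71 -0.68]
0.2 -0.1 0.4 0.0010 -0.0008 -0.0022 0
deg/row 0.43906450024548954
[-0.0013 -0.0001 -0.0001  0.0011 -0.0011 -0.0016] [ 0.6889 -0.1793 -1.1113] 0.02586648909213928 9.95
side rim ((0.49804461002349854, 0.032426901161670685), 0.033356674015522)
0.1 4 [0.5003 0.0327 0.1184]
0.12 26 [0.4996 0.0332 0.1321]
0.14 40 [0.4994 0.0315 0.1514]
0.16 54 [0.4993 0.0301 0.1699]
0.18 58 [0.4978 0.0302 0.1899]
lowest 0.11647239211593508
top rim ((0.49797365069389343, 0.032974451780319214), 0.03155503794550896)
```

View pics/side6.png

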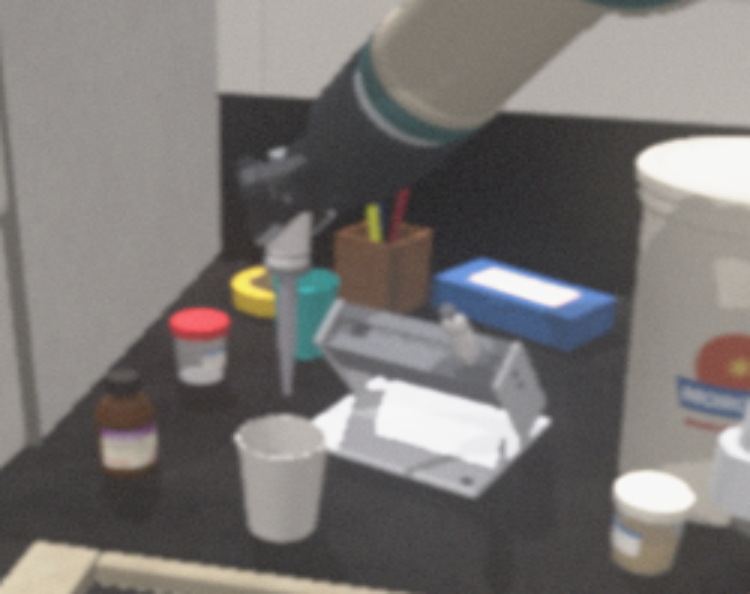

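View pics/top6.png

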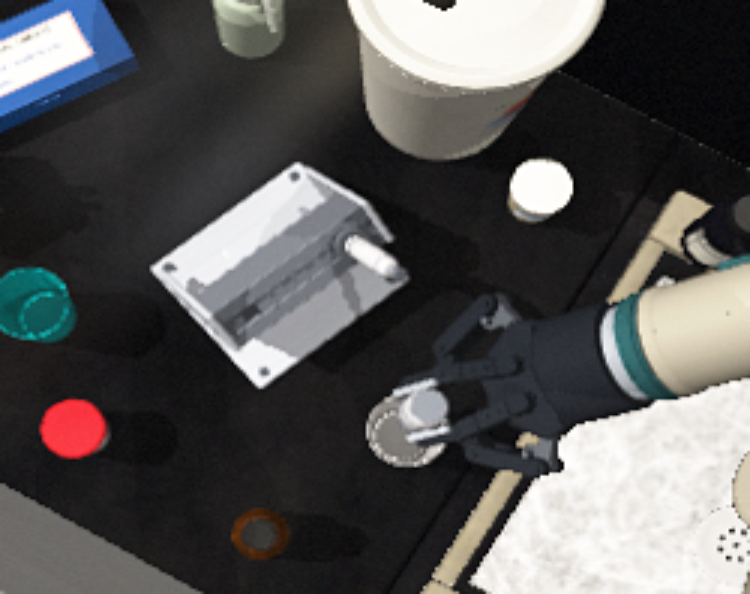

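In the side crop the tip is at (287,393), above the mouth centre near (282,437), and the shaft stands vertical. The top crop shows the slim pipette still in its hole and the tumbler, cups and bottle where they were. The measured tip is (0.500, 0.034, 0.117), about 2 mm off the axis and 36 mm above the rim. I'm handing in.

```bash
timeout 100 python3 -c "
from rig import sign_off
print(sign_off())"
```

```text
the job is handed in; nothing more can be done
None
```

I drew the stout pipette out of the stand, turned it upright, and handed the job in with it held over the steel tumbler. The clock read about 10 s of the 32 s allowed. `sign_off` gives no verdict, so the results below are from my own last checks.

- **Grasp and draw:** I gripped the handle at 80 N (reading 26 mm wide) and drew it along the hole axis. The force on the tool stayed at about 1–2 N, roughly the pipette's own weight.
- **Final position:** the tip is at about (0.500, 0.034, 0.117). That is roughly 2 mm off the tumbler's axis and 36 mm above the rim.
- **Uprightness and steadiness:** tilt is about 0.6°, worked out from the tool pose and matching the depth readings along the shaft to about 2 mm. Joint speeds are near zero.
- **Surroundings:** the tumbler's rim measured within about 1.5 mm of where it started. In the last pictures the slim pipette, both cups and the brown bottle look unmoved, though I did not measure those.

No check failed or disagreed by more than about 2 mm, which is the calibration's own accuracy.

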